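# Drive a stuck insulator out of a connector block

## Robot

A 7-joint arm with a two-finger parallel gripper is mounted at the origin on the work surface. World frame = base frame: x ahead of the robot, y to its left, z up, the work surface at z = 0. Lengths are in m, angles in rad, forces in N, time in s.
With the tool pointing down it reaches from about 0.35 to 0.9 m from the base axis. Payload 8.1 kg.
Tool frame: the origin (TCP) lies at the centre of the arm's flange, where the gripper is bolted on; the fingertips stand 178 mm ahead of it and the grasp point (between the pads) lies 159 mm ahead of it; z points along the fingers, y is the line along which they close (so a half turn about z gives the same grasp; the last joint's range is limited). The gripper opens to 92 mm and grips with 3 to 60 N. Pads are 19 mm wide; open, the fingers measure 130 mm over their backs; the gripper's body (75 mm by 190 mm) begins 47 mm behind the grasp point.
Start: joints at [1.186, 0.434, 0.025, 1.573, -0.012, 1.134, -0.075], TCP at [0.174, -0.6, 0.405] pointing down, gripper open.
Joint ranges: [-2.62, 2.62], [-0.44, 2.09], [-1.27, 1.32], [0.08, 2.57], [-1.32, 4.46], [0.12, 2], [-2.74, 2.74]. Speed limits (rad/s): [2.22, 2.22, 3.01, 3.01, 3.14, 3.14, 3.14].

## Interface

Orientations are given as a rotation vector (axis times angle).
In Python, from cell import arm gives the robot as it stands. The module is installed in compiled form; this text tells all that it offers.
- The arm moves only by the shell command python3 -m inch 'ROWS' [FORCE]. ROWS is text: rows parted by semicolons, each of 5 numbers parted by spaces: the shift along the tool's x, y, z in m, then the turn about the tool's z in rad, then the finger opening in m, from 0 to 0.0918. In form: x y z roll fingers; .... A call has 1 to 5 rows; each row is the pose to reach, as a shift and turn from the pose commanded when the call began, along the tool's axes at that moment; what a row does not reach only later rows make up. A row lasts 1/10 s, in which the tool goes at most 50 mm and 8.59 degrees, less where a joint would pass 70% of its speed; a pose out of reach is approached as far as the arm can. A call with a gripper value outside its range is refused whole. The fingers move at their own pace and stop on an object; FORCE is the grip in N (left out, the last holds). Time passes only in rows, so rows that repeat a pose let the fingers close. It gives the time, the measured TCP pose, the force, the opening and the grip force at its end, in the units of the state.
- arm.observe(): the state, without advancing time (a new reading comes with each control period).
- arm.get_image(name): name is "side" or "top" or "wrist"; returns the picture (384x512x3 uint8, red, green, blue); there is no depth.
- arm.get_calibration(name): a dict with "intrinsics" (3x3 intrinsics, pixels), "distortion" ([k1, k2, p1, p2, k3] as OpenCV has them; the pictures are not rectified), "pose" (4x4, takes a point from camera to world coordinates). Camera axes: x right, y up, looking along -z (the intrinsics and any distortion apply to the point x, -y, -z); pixel columns grow to the right and rows downward; lengths in m; the calibration is good to about 2 mm. A picture is of the moment at which its call begins: read the wrist's pose just before it. get_calibration takes no time and is no camera call; for the wrist camera it gives the pose at the moment of the call.
- arm.sign_off(): hands the job in; it is judged then, once.
Trained networks look in the newest picture that a camera, given by its name, has taken for a name from the list of things; names that differ only in an ending like _2 or _b are one class to them, and where a whole thing is asked for, a point or a joint stands for the part that bears it (a point fixed in the world has none). Each returns a list of dicts, best first, with "conf" (0 to 1); they miss things now and then, are a little off and sometimes report something else, mostly with a low value. They report only what shows in the picture. A call takes as long as a camera call. They do not tell look-alikes from the thing itself.
- arm.look_for(camera, query): "point" ([row, column] in pixels, amid what is visible of it).
- arm.silhouettes(camera, query): "region" (384x512 bool, what is visible of it) and "point" ([row, column] in pixels, amid what is visible of it).
- arm.place_of(camera, query): "point" ([row, column] in pixels: a listed point, or the origin of a listed thing).
The state is a dict: "clock": time; "joints": joint angles; "dq": joint speeds; "joint_efforts": joint torques, N m; "position": TCP position; "ee_rot": TCP orientation; "force": force on the tool from outside, world axes, zero at the start; "ft_torque": the same for the moment, N m; "width": opening from 0.0 (shut) to 1.0 (fully open); "gripper_force": force on a finger pad.
Only numpy, scipy, OpenCV 4.12 (cv2) and the standard library are available. Lean on these libraries where they do the work, as an engineer would, in place of code of your own. Each camera call takes 0.05 s, during which the arm holds its last target. There are 200 camera calls.

## Task

A white insulator is stuck in the aluminium connector block: take the brass drift with the red handle from the tool stand and, through the hole of the brass guide disc on top of the block, push the insulator down and out into the tray below, until the drift's collar is pressed lightly home on the disc. Push gently, feeling your way: no more than 25 N may act between drift and fixture or drift and insulator. Then stand the drift back upright in the stand hole it came from, let go, and leave everything else where it was.

Things in the scene. Friction and masses are not known exactly. Their poses are not given: they have to be found in the camera images.
- fixture: Fixed rigid fixture, origin on its centre line, 8 mm below the top of its base, 0 to 8 mm above the table (height varies, read it), z up. Dark steel base 130 x 110 mm with a catch tray on it and two 10 mm thick blue legs on the y sides. The legs carry an aluminium connector block 70 x 70 x 35 mm (underside 65 mm above the origin) with a vertical 24 mm bore through its centre.
- bore_top (a point): Point on the bore's axis level with the top face of the brass guide disc, 115 mm above the fixture's origin; axes as the fixture's. The disc (44 mm diameter, 12 mm thick, 12 mm hole through its centre) is fixed on a 3 mm rubber washer on the block (gives 1 mm per 10 N), but 4 mm off the bore's axis in a direction that varies and is not reported: look or feel for its hole.
- tray (a point): Centre of the catch tray's rubber floor, 8 mm above the fixture's origin, under the bore; axes as the fixture's. Inside, the tray is 104 mm along x (blue walls 12 mm high at the ends) and 72 mm along y (between the legs).
- insulator: White plastic cylinder with brass core, 22 mm diameter, 42 mm long, origin at the centre of its lower end, z along its axis. Starts upright in the wide bore, lower end 9 to 13 mm below the block's underside, gripped by four sprung pads in the bore. Pushing it down slowly takes a steady 6 to 13 N until its top has passed the pads; then it drops into the tray and may fall over.
- insulator_top (a point): Centre of the insulator's upper end, 42 mm from its origin; axes as the insulator's. At the start it is 29 to 33 mm above the block's underside; the pads let go of it once it is down to 3 mm above the underside.
- drift: Drift rod, origin at the centre of its tip (lower end), z along the rod to the handle. Brass shank 10 mm diameter, 52 mm long, bevelled tip; then a brass collar 20 mm diameter, 6 mm thick; then a red handle 16 mm diameter, 70 mm long (58 to 128 mm from the tip). 100 g. Starts upright in a stand hole, collar resting on the stand, tip 6 mm above the table.
- drift_collar (a point): Centre of the collar's lower face, 52 mm from the drift's tip; axes as the drift's. With the collar home on the guide disc the tip is 2 mm below the block's underside.
- stand: Fixed grey tool stand 150 (x) x 50 (y) x 58 (z) mm, origin under its centre at table level. Three 14 mm through holes in a row along its x axis at -45, 0 and +45 mm; each holds one upright tool (drift, screwdriver, punch, in any order).
- screwdriver: Bystander in the stand: small screwdriver with a yellow handle 17 mm diameter, black collar, same heights as the drift; origin at its lower end.
- punch: Bystander in the stand: thin steel punch with a blue handle 14 mm diameter, same heights as the drift; origin at its lower end.
- multimeter: Bystander: yellow multimeter 160 x 80 x 34 mm lying on the table, origin under its centre.
- jar: Bystander: jar 60 mm diameter, 75 mm high with blue cap, origin under its centre.
- adapter: Bystander: metal coaxial adapter 38 mm long, 16 mm thick lying on the table, origin under its middle.
Mind the look-alikes: they are no part of the job. There is more than one size of the drift; the one meant has the size given above.

How it is judged:
By the outcome, as a careful person would: the job done as asked, in the order asked, and still so for the second after the job is handed in, with the robot touching nothing.
It also fails if it takes over 72 s, if anything falls off the work surface, if the arm or the gripper's body presses on something with over 40 N, if the wrist force passes 120 N, or if a joint passes its speed limit or range.

## Working session

There is one attempt and no reset: what is moved stays moved. The work goes in short steps, Python scripts to look and compute and a shell command to move; the robot and the scene stay as the last step left them, time stands still between calls to the robot, and variables do not carry over. Pictures are saved under pics/ and viewed, at most 10 in all, crops included, and the job is handed in when it is done.

```bash
mkdir -p pics
cat > h.py <<'E'
import numpy as np, cv2
from cell import arm
from scipy.spatial.transform import Rotation as R
def ray(cam,pt,cal=None):
    c=cal or arm.get_calibration(cam); K=np.array(c["intrinsics"],float); d=np.array(c["distortion"],float); T=np.array(c["pose"])
    u=cv2.undistortPoints(np.array([[[pt[1],pt[0]]]],float),K,d)[0,0]
    v=T[:3,:3]@np.array([u[0],-u[1],-1.]); return T[:3,3],v/np.linalg.norm(v)
def atz(cam,pt,z,cal=None):
    o,v=ray(cam,pt,cal); return o+v*(z-o[2])/v[2]
def proj(cam,P,cal=None):
    c=cal or arm.get_calibration(cam); K=np.array(c["intrinsics"],float); d=np.array(c["distortion"],float); T=np.array(c["pose"])
    p=(np.atleast_2d(P)-T[:3,3])@T[:3,:3]; p=p*[1,-1,-1]
    uv=cv2.projectPoints(p,np.zeros(3),np.zeros(3),K,d)[0][:,0]; return uv[:,::-1]
def tri(rs):
    A=0;b=0
    for o,v in rs:
        M=np.eye(3)-np.outer(v,v); A=A+M; b=b+M@o
    return np.linalg.solve(A,b)
def save(img,name): cv2.imwrite("pics/"+name,cv2.cvtColor(np.ascontiguousarray(img),cv2.COLOR_RGB2BGR))
def st():
    s=arm.observe(); Rm=R.from_rotvec(s["ee_rot"]).as_matrix()
    print("t",round(s["clock"],2),"p",np.round(s["position"],4),"F",np.round(s["force"],1),"w",round(s["width"]*91.8,1),"g",s["gripper_force"]); print(np.round(Rm,3).tolist()); return s,Rm
E
python3 - <<'E'
from h import *
st()
a=arm.get_image("side"); b=arm.get_image("top")
save(np.vstack([np.hstack([a,b])])[:, :],"a.png")
im=cv2.imread("pics/a.png"); cv2.imwrite("pics/a.png",cv2.resize(im,(800,300))); save(a,"side.png"); save(b,"top.png")
for cam in ("side","top"):
    c=arm.get_calibration(cam); print(cam,np.round(c["pose"],2).tolist(), np.round(c["intrinsics"],0).tolist())
    for q in ("drift","drift_collar","bore_top","fixture","stand","screwdriver","punch","insulator"):
        print(cam,q,[(np.round(d["point"]).tolist(),round(d["conf"],2)) for d in arm.place_of(cam,q)])
E
```

```text
t 0.0 p [ 0.1737 -0.6001  0.404 ] F [ 0.1 -1.3 -0.4] w 91.7 g 0.0
[[0.961, 0.278, -0.001], [0.278, -0.961, 0.001], [-0.0, -0.002, -1.0]]
side [[-0.99, 0.12, -0.13, 0.49], [-0.17, -0.64, 0.75, 0.54], [0.0, 0.76, 0.65, 0.66], [0.0, 0.0, 0.0, 1.0]] [[361.0, 0.0, 250.0], [0.0, 361.0, 193.0], [0.0, 0.0, 1.0]]
side drift [([322.0, 210.0], 0.79), ([316.0, 178.0], 0.74), ([296.0, 209.0], 0.5)]
side drift_collar [([314.0, 208.0], 0.67), ([306.0, 174.0], 0.62), ([286.0, 211.0], 0.47)]
side bore_top [([197.0, 252.0], 0.71)]
side fixture [([231.0, 250.0], 0.67)]
side stand [([337.0, 233.0], 0.8), ([196.0, 253.0], 0.68)]
side screwdriver [([341.0, 248.0], 0.85)]
side punch [([328.0, 233.0], 0.61)]
side insulator []
top [[-0.0, 0.98, -0.19, 0.37], [-1.0, -0.01, -0.02, -0.12], [-0.02, 0.19, 0.98, 1.33], [0.0, 0.0, 0.0, 1.0]] [[437.0, 0.0, 259.0], [0.0, 437.0, 190.0], [0.0, 0.0, 1.0]]
top drift [([188.0, 171.0], 0.61), ([185.0, 196.0], 0.48), ([163.0, 175.0], 0.41)]
top drift_collar [([204.0, 169.0], 0.74), ([185.0, 170.0], 0.65), ([180.0, 195.0], 0.48), ([165.0, 176.0], 0.46), ([184.0, 168.0], 0.38)]
top bore_top [([191.0, 249.0], 0.94)]
top fixture [([198.0, 258.0], 0.93), ([199.0, 166.0], 0.29), ([199.0, 252.0], 0.24)]
top stand [([203.0, 169.0], 0.86)]
top screwdriver []
top punch [([200.0, 166.0], 0.65)]
top insulator [([199.0, 167.0], 0.49)]
```

View pics/side.png

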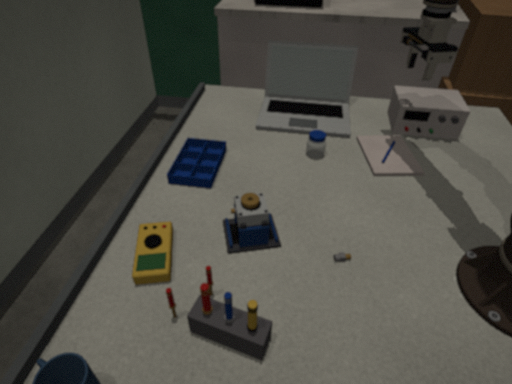

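View pics/top.png

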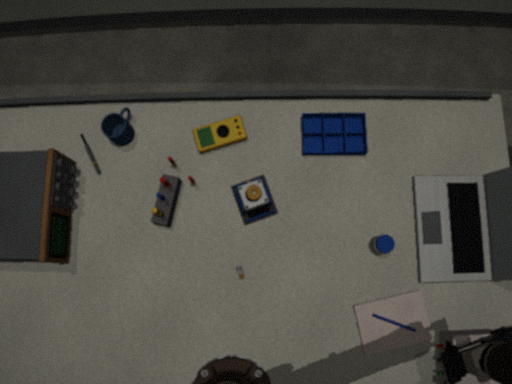

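The side view shows three red-handled tools. One is at about (298,206), in the stand's end hole next to blue (305,228) and yellow (315,252). The other two, at about (298,171) and (275,209), stand alone on the table and look smaller. The one in the stand fits the description. I'll confirm it in a crop and triangulate.

Run:
```python
from h import *
a=cv2.imread("pics/side.png"); b=cv2.imread("pics/top.png")
cr=np.hstack([cv2.resize(a[255:365,150:285],(400,326),interpolation=cv2.INTER_CUBIC),cv2.resize(b[145:235,140:290],(400,326),interpolation=cv2.INTER_CUBIC)]); cv2.imwrite("pics/crop.png",np.clip(cr*1.7,0,255).astype(np.uint8))
arm.get_image("side");arm.get_image("top")
for q in ("drift","screwdriver","punch","stand","jar","adapter","multimeter"):
  for cam in ("side","top"):
    print(q,cam,[(np.round(d["point"]).tolist(),int(d["region"].sum()),round(d["conf"],2)) for d in arm.silhouettes(cam,q)[:4]])
bt=tri([ray("side",(197,252)),ray("top",(191,249))]); print("bore",bt)
print("disc@.119 top",atz("top",(193,254),.119),"side",atz("side",(200,250.5),.119))
for n,p in (("red",(182,165)),("blue",(196,161)),("yel",(211,155))): print(n,atz("top",p,.13))
for n,p in (("red",(287,206)),("blue",(294,228)),("yel",(304,252))): print(n,atz("side",p,.134))
```

```text
drift side [([297.0, 207.0], 287, 0.81)]
drift top [([182.0, 163.0], 44, 0.42)]
screwdriver side [([144.0, 318.0], 467, 0.62), ([316.0, 249.0], 306, 0.51)]
screwdriver top [([269.0, 241.0], 64, 0.48), ([212.0, 160.0], 72, 0.39)]
punch side [([305.0, 231.0], 238, 0.83)]
punch top [([195.0, 161.0], 55, 0.65)]
stand side [([328.0, 231.0], 2790, 0.85)]
stand top [([202.0, 171.0], 794, 0.84)]
jar side [([144.0, 318.0], 473, 0.66)]
jar top [([243.0, 384.0], 411, 0.55)]
adapter side []
adapter top [([268.0, 244.0], 35, 0.39)]
multimeter side [([252.0, 152.0], 2218, 0.9)]
multimeter top [([137.0, 220.0], 1284, 0.78)]
bore [ 0.59322665 -0.05951818  0.12961868]
disc@.119 top [ 0.59296507 -0.07318456  0.119     ] side [ 0.5931895  -0.05991591  0.119     ]
red [0.62498011 0.18021417 0.13      ]
blue [0.58452704 0.190251   0.13      ]
yel [0.54168089 0.20591265 0.13      ]
red [0.62756869 0.19151591 0.134     ]
blue [0.5871623  0.19850187 0.134     ]
yel [0.54383883 0.21025373 0.134     ]
```

View pics/crop.png

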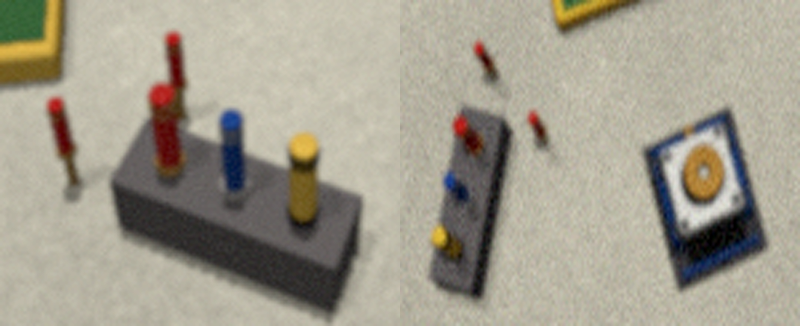

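The crop confirms it: the red tool in the stand's end hole is the full-size drift, with a thick handle and collar, standing between none and blue. The two free-standing red ones are clearly thinner and shorter. The drift is at about (0.626, 0.187) and the fixture at about (0.593, -0.065). I'll go above the fixture first.

```bash
python3 -m inch '0.039 -0.028 0 0 0.09; 0.078 -0.056 0 0 0.09; 0.117 -0.084 0 0 0.09; 0.156 -0.112 0 0 0.09; 0.195 -0.14 0 0 0.09'
python3 -m inch '0.039 -0.028 0 0 0.09; 0.078 -0.056 0 0 0.09; 0.117 -0.084 0 0 0.09; 0.156 -0.112 0 0 0.09; 0.195 -0.14 0 0 0.09'
python3 - <<'E'
from h import *
s,Rm=st(); print(np.round(s["joints"],2))
T=np.array(arm.get_calibration("wrist")["pose"]); print("cam in tool",np.round(Rm.T@(T[:3,3]-s["position"]),3), np.round(Rm.T@T[:3,:3],2).tolist())
for t in ([.593,-.065,.119],[.593,-.065,.4]): print(np.round(Rm.T@(np.array(t)-s["position"]),4))
E
```

```text
clock: 2.2
position: [0.3231, -0.41, 0.405]
ee_rot: [3.11, 0.441, 0.001]
force: [1.2, -0.3, 0.4]
width: 0.979
gripper_force: 0.0
clock: 2.7
position: [0.4715, -0.2213, 0.4051]
ee_rot: [3.11, 0.441, 0.001]
force: [0.5, -0.8, -0.4]
width: 0.98
gripper_force: 0.0
t 2.7 p [ 0.4715 -0.2213  0.4051] F [ 0.5 -0.8 -0.4] w 90.0 g 0.0
[[0.961, 0.278, 0.001], [0.278, -0.961, -0.0], [0.001, 0.001, -1.0]]
[ 0.49  0.28 -0.19  1.81  0.06  1.06 -1.01]
cam in tool [ 0.083 -0.001  0.02 ] [[0.0, 0.95, 0.31], [1.0, -0.0, -0.0], [-0.0, 0.31, -0.95]]
[ 0.16   -0.1166  0.2861]
[ 0.1602 -0.1164  0.0051]
```

```bash
python3 -m inch '0.04 -0.029 0 0.14 0.09; 0.08 -0.058 0 0.28 0.09; 0.12 -0.087 0 0.42 0.09; 0.16 -0.116 0 0.53 0.09; 0.16 -0.116 0 0.53 0.09'
python3 -m inch '0 0 0 0 0.04; 0 0 0 0 0.04'
python3 - <<'E'
from h import *
s,Rm=st(); print(np.round(s["joints"],2))
c=arm.get_calibration("wrist"); im=arm.get_image("wrist"); save(im,"w1.png")
np.save("cal1.npy",c,allow_pickle=True)
for q in ("bore_top","fixture","tray"):
  for d in arm.place_of("wrist",q)[:2]: print(q,np.round(d["point"],1),round(d["conf"],2),np.round(atz("wrist",d["point"],.119,c),4))
E
```

```text
clock: 3.2
position: [0.5948, -0.0594, 0.4045]
ee_rot: [-3.114, 0.38, -0.002]
force: [-1.0, 0.5, -1.0]
width: 0.98
gripper_force: 0.0
clock: 3.4
position: [0.5916, -0.0682, 0.4046]
ee_rot: [3.116, -0.389, -0.001]
force: [0.5, 0.3, 0.2]
width: 0.855
gripper_force: 0.0
t 3.4 p [ 0.5916 -0.0682  0.4046] F [0.5 0.3 0.2] w 78.5 g 0.0
[[0.969, -0.246, -0.001], [-0.246, -0.969, -0.001], [-0.0, 0.001, -1.0]]
[ 0.13  0.4  -0.15  1.64  0.06  1.11 -1.85]
bore_top [182.1 257.1] 0.62 [ 0.5941 -0.0686  0.119 ]
fixture [152.4 253.9] 0.66 [ 0.6186 -0.0721  0.119 ]
tray [152.1 255.3] 0.65 [ 0.6186 -0.0733  0.119 ]
```

View pics/w1.png

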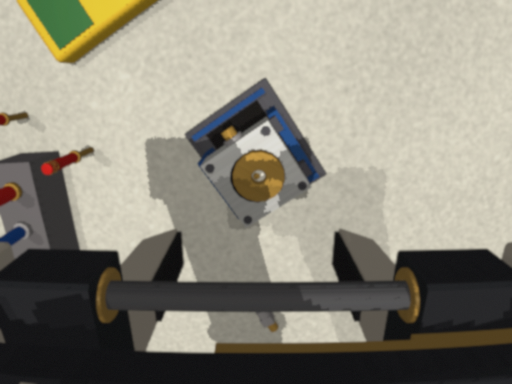

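The wrist view shows the brass guide disc at about (176,258), with its hole at about (177,259), on the block. The small red drifts are at (118,5) and (163,65), and the stand with the real drift is at the left edge (190,10). I'll work out the disc centre and go above the drift.

```bash
cat >> h.py <<'E'
def disc(im,rc,rad=45):
    h=cv2.cvtColor(np.ascontiguousarray(im),cv2.COLOR_RGB2HSV); m=((h[...,0]>10)&(h[...,0]<26)&(h[...,1]>110)).astype(np.uint8)
    yy,xx=np.indices(m.shape); m[(yy-rc[0])**2+(xx-rc[1])**2>rad**2]=0
    n,l,s,c=cv2.connectedComponentsWithStats(m); k=1+np.argmax(s[1:,4])
    cs,_=cv2.findContours((l==k).astype(np.uint8),cv2.RETR_EXTERNAL,cv2.CHAIN_APPROX_NONE); e=cv2.fitEllipse(cv2.convexHull(max(cs,key=len)))
    return (e[0][1],e[0][0]),e[1],s[k,4]
E
python3 - <<'E'
from h import *
c=np.load("cal1.npy",allow_pickle=True).item(); im=cv2.imread("pics/w1.png")[...,::-1]
p,ax,n=disc(im,(176,258)); print(p,ax,n)
for z in (.113,.117,.121,.125): print(z,np.round(atz("wrist",p,z,c),4), np.round(atz("wrist",(177,259),z,c),4))
E
python3 -m inch '-0.005 -0.045 0 0 0.04; -0.01 -0.09 0 0 0.04; -0.015 -0.135 0 0 0.04; -0.02 -0.18 0 0 0.04; -0.025 -0.225 0 0 0.04'
python3 -m inch '-0.004 -0.03 0 0 0.04; -0.004 -0.03 0 0 0.04'
python3 - <<'E'
from h import *
s,Rm=st(); print(np.round(s["joints"],2))
c=arm.get_calibration("wrist"); im=arm.get_image("wrist"); save(im,"w2.png")
for q in ("drift","drift_collar","stand","punch","screwdriver"):
  for d in arm.place_of("wrist",q)[:3]: print(q,np.round(d["point"],1),round(d["conf"],2),np.round(atz("wrist",d["point"],{"drift":.006,"drift_collar":.058}.get(q,0.0),c),4))
for d in arm.silhouettes("wrist","drift"): print(np.round(d["point"]),d["conf"],d["region"].sum())
E
```

```text
(175.6420440673828, 257.6429748535156) (50.049652099609375, 52.20103454589844) 1944
0.113 [ 0.5976 -0.0699  0.113 ] [ 0.5962 -0.0707  0.113 ]
0.117 [ 0.5987 -0.0702  0.117 ] [ 0.5973 -0.071   0.117 ]
0.121 [ 0.5998 -0.0705  0.121 ] [ 0.5984 -0.0712  0.121 ]
0.125 [ 0.6009 -0.0707  0.125 ] [ 0.5996 -0.0715  0.125 ]
clock: 4.1
position: [0.6231, 0.1578, 0.405]
ee_rot: [3.117, -0.391, 0.001]
force: [2.7, -1.1, -0.1]
width: 0.439
gripper_force: 0.0
clock: 4.3
position: [0.6257, 0.1924, 0.4046]
ee_rot: [-3.115, 0.379, 0.001]
force: [-0.5, 0.1, -0.1]
width: 0.438
gripper_force: 0.0
t 4.3 p [0.6257 0.1924 0.4046] F [-0.5  0.1 -0.1] w 40.2 g 0.0
[[0.971, -0.239, -0.0], [-0.239, -0.971, 0.003], [-0.001, -0.003, -1.0]]
[-0.25  0.5  -0.2   1.48  0.1   1.18 -2.28]
drift [121.6 314.1] 0.9 [0.6483 0.1237 0.006 ]
drift [150.9 259.4] 0.72 [0.6305 0.1904 0.006 ]
drift [ 84. 248.] 0.54 [0.7046 0.185  0.006 ]
drift_collar [164.1 260.3] 0.94 [0.6277 0.1903 0.058 ]
drift_collar [126.3 322.3] 0.78 [0.65   0.1237 0.058 ]
drift_collar [ 81.9 250.7] 0.52 [0.706  0.1805 0.058 ]
stand [185.5 257.9] 0.61 [0.5891 0.2022 0.    ]
punch [185.6 263.3] 0.66 [0.5875 0.196  0.    ]
screwdriver [185. 262.] 0.33 [0.5886 0.1974 0.    ]
[ 83. 249.] 0.75 160
[128. 328.] 0.71 355
[172. 259.] 0.61 717
```

View pics/w2.png

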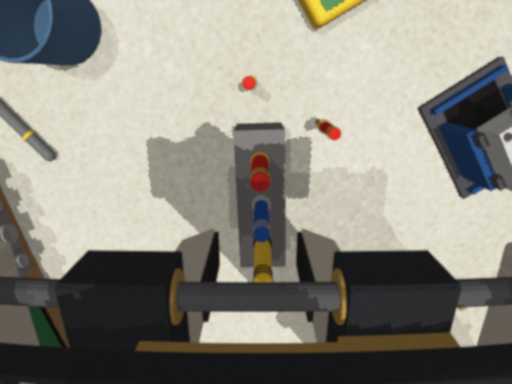

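The wrist view shows the drift's handle top at about (180,260), centred between the fingers, with the punch (205,261) and screwdriver (265,262) behind it in line. The small look-alikes are at (83,249) and (130,330). I'll descend most of the way and check the x position once.

```bash
python3 -m inch '0.001 0.001 0.03 0 0.04; 0.002 0.0015 0.07 0 0.04; 0.003 0.002 0.08 0 0.04; 0.003 0.002 0.08 0 0.04'
python3 - <<'E'
from h import *
s,Rm=st()
c=arm.get_calibration("wrist"); im=arm.get_image("wrist"); save(im,"w3.png")
h=cv2.cvtColor(np.ascontiguousarray(im),cv2.COLOR_RGB2HSV); m=(((h[...,0]<8)|(h[...,0]>172))&(h[...,1]>150)&(h[...,2]>120)).astype(np.uint8)
n,l,ss,cc=cv2.connectedComponentsWithStats(m)
for k in range(1,n):
  if ss[k,4]>40:
    print(ss[k],cc[k])
    # brightest top face
for d in arm.place_of("wrist","drift_collar")[:2]: print(d["point"],d["conf"],atz("wrist",d["point"],.058,c))
E
```

```text
clock: 5.05
position: [0.6287, 0.1835, 0.3234]
ee_rot: [3.115, -0.39, -0.005]
force: [0.6, -0.4, 0.4]
width: 0.435
gripper_force: 0.0
t 5.05 p [0.6287 0.1835 0.3234] F [ 0.6 -0.4  0.4] w 39.9 g 0.0
[[0.969, -0.247, -0.003], [-0.247, -0.969, -0.001], [-0.003, 0.002, -1.0]]
[220  83  18  18 240] [228.6125      91.72083333]
[338 151  17  16 202] [345.9950495  158.71287129]
[232 221  25  23 440] [243.97045455 232.29090909]
[143.5, 330.3] 0.93 [0.65196485 0.12223014 0.058     ]
[192.2, 246.5] 0.75 [0.63064886 0.19127285 0.058     ]
```

View pics/w3.png

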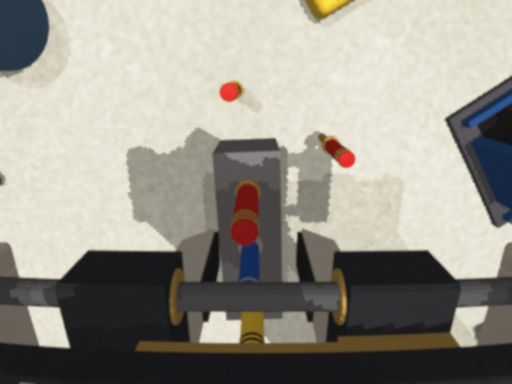

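The handle top is at (233,244), about 14 px left of the finger mid-line (258), so a small lateral correction is needed.

Run:
```python
from h import *
s,Rm=st(); c=arm.get_calibration("wrist")
p=atz("wrist",(232.3,244),.134,c); print(p)
print("tool shift",np.round(Rm.T@(p-s["position"]),4))
print(np.round(Rm.T@(np.array([.6306,.1912,.058])-s["position"]),4))
```

```text
t 5.15 p [0.6296 0.1845 0.3262] F [0.4 0.6 0.9] w 39.7 g 0.0
[[0.969, -0.246, 0.002], [-0.246, -0.969, 0.001], [0.001, -0.001, -1.0]]
[0.63325432 0.1918085  0.134     ]
tool shift [ 0.0015 -0.0078  0.1923]
[-0.001  -0.0065  0.2683]
```

```bash
python3 -m inch '0.0005 -0.007 0 0 0.04; 0.0005 -0.007 0.03 0 0.04; 0.0005 -0.007 0.052 0 0.04; 0.0005 -0.007 0.052 0 0.04; 0.0005 -0.007 0.052 0 0.04'
python3 - <<'E'
from h import *
st(); c=arm.get_calibration("wrist"); im=arm.get_image("wrist"); save(im[150:384,130:400],"w4.png")
st()
E
python3 -m inch '0 0 0 0 0.04' 
python3 -c "
from h import *
st()"
```

```text
clock: 5.65
position: [0.6316, 0.1918, 0.2741]
ee_rot: [-3.117, 0.388, -0.002]
force: [-0.0, -0.6, 0.4]
width: 0.438
gripper_force: 0.0
t 5.65 p [0.6316 0.1918 0.2741] F [-0.  -0.6  0.4] w 40.2 g 0.0
[[0.969, -0.245, 0.001], [-0.245, -0.969, 0.001], [0.001, -0.001, -1.0]]
t 5.7 p [0.6319 0.1919 0.2746] F [ 1.  -0.2  0.9] w 40.1 g 0.0
[[0.969, -0.246, 0.002], [-0.246, -0.969, 0.001], [0.002, -0.002, -1.0]]
clock: 5.8
position: [0.6319, 0.1916, 0.2747]
ee_rot: [-3.116, 0.389, -0.004]
force: [0.2, 0.7, -0.3]
width: 0.436
gripper_force: 0.0
t 5.8 p [0.6319 0.1916 0.2747] F [ 0.2  0.7 -0.3] w 40.0 g 0.0
[[0.969, -0.246, 0.003], [-0.246, -0.969, 0.001], [0.003, -0.002, -1.0]]
```

View pics/w4.png

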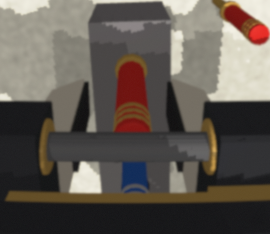

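The handle is at crop column 130, midway between the fingers (84 and 177). Closing.

```bash
python3 -m inch '0 0 0 0 0.025; 0 0 0 0 0.01; 0 0 0 0 0.005; 0 0 0 0 0.005; 0 0 0 0 0.005' 45
python3 -m inch '0 0 -0.01 0 0.005; 0 0 -0.03 0 0.005; 0 0 -0.06 0 0.005; 0 0 -0.085 0 0.005; 0 0 -0.085 0 0.005'
python3 - <<'E'
from h import *
s,Rm=st(); im=arm.get_image("side"); save(im[230:350,150:310],"s2.png")
print("to hover", np.round(Rm.T@(np.array([.598,-.0705,.36])-s["position"]),4))
for cam in ("side","top"):
  im=arm.get_image(cam)
  for d in arm.place_of(cam,"drift")[:3]: print(cam,np.round(d["point"],1),round(d["conf"],2))
E
```

```text
clock: 6.3
position: [0.6312, 0.1912, 0.2729]
ee_rot: [3.117, -0.389, 0.0]
force: [0.0, -1.1, 2.0]
width: 0.162
gripper_force: 45.0
clock: 6.8
position: [0.6321, 0.1918, 0.3624]
ee_rot: [-3.114, 0.389, -0.009]
force: [0.3, 0.2, -0.7]
width: 0.166
gripper_force: 45.0
t 6.8 p [0.6321 0.1918 0.3624] F [ 0.3  0.2 -0.7] w 15.3 g 44.99473035335541
[[0.969, -0.246, 0.006], [-0.246, -0.969, 0.002], [0.006, -0.004, -1.0]]
to hover [0.0314 0.2626 0.0015]
side [299.2 206.2] 0.75
side [313.  175.2] 0.64
side [295.2 211.9] 0.47
top [182.5 194.8] 0.57
top [138.3 216.5] 0.3
```

```bash
python3 -m inch '0 0 -0.03 0 0.005; 0 0 -0.065 0 0.005; 0.004 0.035 -0.065 0 0.005; 0.009 0.08 -0.065 0 0.005; 0.015 0.125 -0.065 0 0.005'
python3 -m inch '0.004 0.035 0 0 0.005; 0.009 0.075 0 0 0.005; 0.014 0.11 0 0 0.005; 0.016 0.137 0 0 0.005; 0.016 0.137 0 0 0.005'
python3 -m inch '0 0 0.01 0 0.005; 0 0 0.02 0 0.005; 0 0 0.02 0 0.005'
python3 - <<'E'
from h import *
s,Rm=st(); print(np.round(s["joints"],2))
c=arm.get_calibration("wrist"); im=arm.get_image("wrist"); save(im,"w5.png"); np.save("cal5.npy",c,allow_pickle=True)
for q in ("drift","drift_collar"):
  for d in arm.place_of("wrist",q)[:2]: print(q,np.round(d["point"],1),round(d["conf"],2))
a=arm.get_image("side"); b=arm.get_image("top"); 
cr=np.hstack([cv2.resize(a[120:240,190:310],(400,400),interpolation=cv2.INTER_CUBIC),cv2.resize(np.ascontiguousarray(b[130:250,190:310]),(400,400),interpolation=cv2.INTER_CUBIC)])
save(np.vstack([cr]),"st5.png")
tip=s["position"]+Rm@np.array([0,0,.2675]); print(tip, "tip px w/side/top",proj("wrist",tip,c),proj("side",tip),proj("top",tip))
h=np.array([.598,-.0705,.119]); print("hole px",proj("wrist",h,c),proj("side",h),proj("top",h))
E
```

```text
clock: 7.55
position: [0.6144, 0.0655, 0.4218]
ee_rot: [3.117, -0.387, -0.002]
force: [1.0, -1.0, -1.1]
width: 0.163
gripper_force: 45.0
clock: 8.05
position: [0.5959, -0.0757, 0.4216]
ee_rot: [3.113, -0.4, -0.003]
force: [-1.1, -0.4, -1.5]
width: 0.167
gripper_force: 45.0
clock: 8.35
position: [0.5964, -0.0689, 0.4002]
ee_rot: [-3.118, 0.385, 0.006]
force: [-0.6, 0.8, -1.6]
width: 0.164
gripper_force: 45.0
t 8.35 p [ 0.5964 -0.0689  0.4002] F [-0.6  0.8 -1.6] w 15.0 g 44.99404013156891
[[0.97, -0.244, -0.004], [-0.244, -0.97, 0.001], [-0.004, 0.0, -1.0]]
[ 0.13  0.41 -0.15  1.63  0.07  1.11 -1.85]
drift [152.6  88.8] 0.96
drift [188.9 257.9] 0.67
drift_collar [160.9  76.1] 0.6
drift_collar [119.6   4.2] 0.57
[ 0.5953157  -0.06864287  0.13266161] tip px w/side/top [[192.17088405 257.79729441]] [[192.83294147 250.26741713]] [[191.29437908 252.20542527]]
hole px [[183.13762909 259.19550733]] [[196.70208289 249.21768197]] [[191.26057516 253.04882704]]
```

View pics/w5.png

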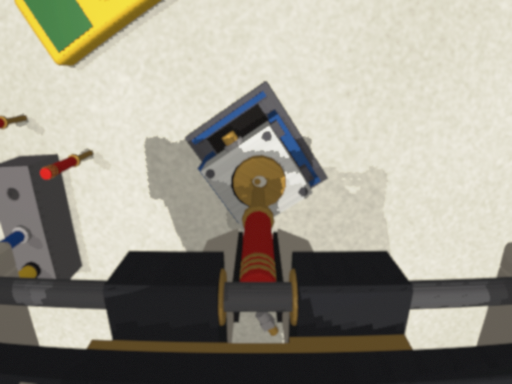

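View pics/st5.png

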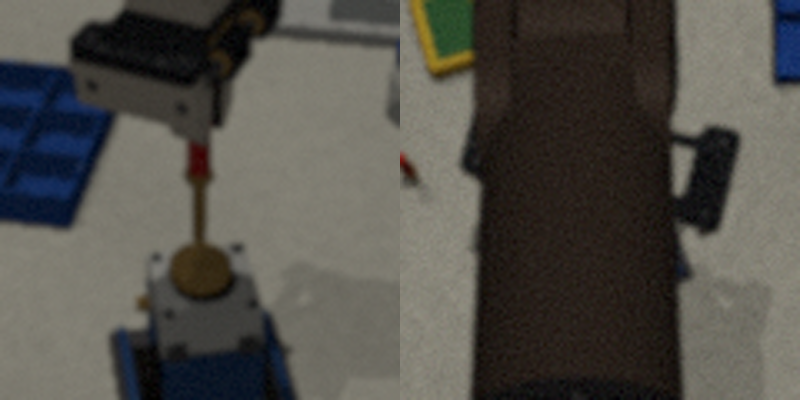

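Wrist view: the drift tip is at about (189,258) and the disc hole at about (181,260). Side crop: the tip is directly above the disc. I'll compute the relative offset.

Run:
```python
from h import *
s,Rm=st(); c=np.load("cal5.npy",allow_pickle=True).item(); im=cv2.imread("pics/w5.png")
g=cv2.cvtColor(im,cv2.COLOR_BGR2GRAY)
print(g[172:200,246:274])
hs=cv2.cvtColor(im,cv2.COLOR_BGR2HSV); print(hs[150:200:2,246,0], hs[150:200:2,246,1])
t=atz("wrist",(188.9,257.9),.1327,c); print("tip",t)
for z in (.115,.119,.123):
  p=atz("wrist",(181,260),z,c); print(z,p,np.round(Rm.T@(p-t),4))
```

```text
t 8.6 p [ 0.5971 -0.0699  0.403 ] F [ 0.3 -0.3 -2.1] w 15.4 g 44.9938702583313
[[0.97, -0.245, 0.0], [-0.245, -0.97, 0.0], [0.0, -0.0, -1.0]]
[[107 107 106 105 107 105 105 105 104 105 104 104 104 105 105 105 105 104
  104 104 104 104 104 104 104 104 103 103]
 [107 107 107 106 106 106 105 105 103 103 104 104 104 104 104 104 104 104
  104 104 104 104 103 104 104 104 103 104]
 [106 107 107 107 106 106 105 104 104 104 104 104 105 105 105 104 104 104
  103 104 104 103 105 104 103 105 103 104]
 [104 104 105 106 106 105 106 105 104 105 107 109 110 110 110 108 108 106
  105 104 104 104 105 104 104 105 104 104]
 [104 104 103 105 104 105 104 104 107 111 116 119 122 123 122 120 118 112
  107 103 102 104 103 104 104 105 103 104]
 [103 103 103 102 102 102 102 105 109 117 122 125 128 131 133 134 131 124
  113 103  98  98  99 102 104 104 104 103]
 [105 104 103 101  97  97  99 105 112 113 114 114 119 128 134 138 138 133
  122 105  94  91  93  96 101 101 100  99]
 [105 104 103 100  93  89  96 107 108 102  97  97 102 113 128 137 140 138
  130 115  99  89  88  91  95  95  93  90]
 [104 105 104  98  91 
[... 2042 characters left out ...]
  76  82  85  85  87  87  87  86  86  86]
 [ 86  86  87  86  84  79  75  73  74  75  74  73  76  75  76  74  75  74
   77  82  84  85  86  85  87  87  86  87]
 [ 87  86  86  86  83  78  74  73  74  75  74  75  75  75  75  74  75  73
   75  81  83  84  84  86  85  86  86  87]]
[21 23 30 19 19 19 20 20 20 20 20 20 20 19 20 20 20 19 19 20 20 20 19 19
 19] [  8  13  10  13  32 136 162 163 161 162 164 164 163 161 162 164 162 162
 160 163 163 164 162 163 164]
tip [ 0.59787651 -0.0693601   0.1327    ]
0.115 [ 0.59840793 -0.07130161  0.115     ] [0.001  0.0018 0.0177]
0.119 [ 0.59958697 -0.07155738  0.119     ] [0.0022 0.0017 0.0137]
0.123 [ 0.60076601 -0.07181316  0.123     ] [0.0034 0.0017 0.0097]
```

```bash
python3 -m inch '0.002 0.001 0.004 0 0.005; 0.004 0.0012 0.008 0 0.005; 0.004 0.0012 0.008 0 0.005; 0.004 0.0012 0.008 0 0.005; 0.004 0.0012 0.008 0 0.005'
python3 - <<'E'
from h import *
s,Rm=st(); c=arm.get_calibration("wrist"); im=arm.get_image("wrist"); save(im,"w6.png"); np.save("cal6.npy",c,allow_pickle=True)
for d in arm.place_of("wrist","drift")[:2]: print(np.round(d["point"],1),d["conf"])
g=cv2.cvtColor(np.ascontiguousarray(im),cv2.COLOR_RGB2GRAY)
print(g[172:204:1,246:274:2])
tip=s["position"]+Rm@np.array([0,0,.2675]);print(tip,proj("wrist",tip,c))
s,Rm=st()
E
```

```text
clock: 9.1
position: [0.6004, -0.0725, 0.3948]
ee_rot: [3.117, -0.389, 0.0]
force: [0.9, -0.9, -1.5]
width: 0.168
gripper_force: 45.0
t 9.1 p [ 0.6004 -0.0725  0.3948] F [ 0.9 -0.9 -1.5] w 15.4 g 44.993834495544434
[[0.969, -0.246, 0.0], [-0.246, -0.969, -0.0], [0.0, 0.0, -1.0]]
[188.7 258.8] 0.85
[158.5  87.2] 0.76
[[108 108 107 107 108 108 105 104 105 105 106 106 105  94]
 [109 109 107 107 107 107 108 105 104 104 105 105 105 100]
 [108 108 107 107 105 105 107 106 104 102 103 105 105 104]
 [108 107 107 107 105 105 106 107 105 104 102 104 104 105]
 [107 108 108 106 106 105 105 105 106 104 102 101 102 104]
 [107 107 107 106 104 105 106 104 104 105 104 103 102 103]
 [106 106 105 104 101 101 105 104 102 103 102 103 101 101]
 [105 105 100  99  93  94 103 102  97  98  96 103 103  97]
 [105 105  94  89  87  90  98  95  90  88  91  99  98  91]
 [106 103  91  86  84  87  90  89  87  86  88  91  91  87]
 [106 100  89  85  85  86  86  87  86  85  87  86  85  86]
 [106  94  88  85  87  87  86  86  86  86  85  85  85  85]
 [105  93  86  89  96  97  93  89  86  87  87  85  85  84]
 [103  93  87  
[... 620 characters left out ...]
  86  86  86]
 [ 87  86  79  73  73  75  74  74  75  76  84  86  87  86]
 [ 86  87  82  74  74  75  74  75  74  76  84  85  86  86]
 [ 85  86  83  75  73  74  75  74  74  76  84  84  85  87]
 [ 84  85  83  74  74  75  76  75  75  76  83  84  84  85]
 [ 83  84  82  74  74  75  74  75  74  77  84  84  84  84]
 [ 83  84  82  75  74  75  76  75  74  76  84  85  85  84]
 [ 84  84  81  75  75  76  75  76  76  76  83  85  84  84]
 [ 85  83  81  74  74  75  75  75  75  76  83  85  86  85]]
[ 0.60044344 -0.07253816  0.12726951] [[192.18810379 257.83100433]]
t 9.2 p [ 0.6004 -0.0725  0.3949] F [ 0.9 -0.7 -0.9] w 15.6 g 44.99390959739685
[[0.969, -0.246, 0.0], [-0.246, -0.969, -0.0], [0.0, -0.0, -1.0]]
```

Run:
```python
from h import *
s,Rm=st(); c=np.load("cal6.npy",allow_pickle=True).item()
t=s["position"]+Rm@np.array([0,0,.2675])
for z in (.115,.119,.123):
  p=atz("wrist",(190.2,256.5),z,c); print(z,np.round(p,4),np.round(Rm.T@(p-t),4))
# hole outline check from w6: edge points vs projected 12 mm circle
for z in (.115,.119,.123):
  p=atz("wrist",(190.2,256.5),z,c); q=proj("wrist",[p+[.006*np.cos(a),.006*np.sin(a),0] for a in np.arange(0,6.28,.2)],c); print(q.min(0),q.max(0))
q=proj("wrist",[t+.005*(Rm@[np.cos(a),np.sin(a),0]) for a in np.arange(0,6.28,.2)],c); print("tip",q.min(0),q.max(0))
```

```text
t 9.2 p [ 0.6004 -0.0725  0.3949] F [ 0.9 -0.7 -0.9] w 15.6 g 44.99390959739685
[[0.969, -0.246, 0.0], [-0.246, -0.969, -0.0], [0.0, -0.0, -1.0]]
0.115 [ 0.5984 -0.0709  0.115 ] [-0.0025 -0.001   0.0124]
0.119 [ 0.5996 -0.0713  0.119 ] [-0.0012 -0.001   0.0084]
0.123 [ 0.6009 -0.0716  0.123 ] [ 0.0002 -0.001   0.0044]
[183.07644746 249.07668982] [197.20137005 263.9294011 ]
[182.96415902 248.9605368 ] [197.31023564 264.04565505]
[182.84827402 248.84069127] [197.42254012 264.1656049 ]
tip [185.95950309 251.24826221] [198.29347906 264.23332959]
```

```bash
python3 -m inch '-0.0012 -0.001 0 0 0.005; -0.0012 -0.001 0.002 0 0.005; -0.0012 -0.001 0.003 0 0.005; -0.0012 -0.001 0.003 0 0.005'
for i in 1 2 ; do :; done
python3 -m inch '0 0 0.0007 0 0.005; 0 0 0.0014 0 0.005; 0 0 0.0014 0 0.005'
python3 -m inch '0 0 0.0007 0 0.005; 0 0 0.0014 0 0.005; 0 0 0.0014 0 0.005'
```

```text
clock: 9.6
position: [0.5994, -0.0712, 0.3915]
ee_rot: [3.117, -0.389, -0.001]
force: [-1.0, -0.0, -1.4]
width: 0.162
gripper_force: 45.0
clock: 9.9
position: [0.5995, -0.0713, 0.3902]
ee_rot: [3.117, -0.389, -0.0]
force: [-0.5, -0.8, -1.4]
width: 0.167
gripper_force: 45.0
clock: 10.2
position: [0.5995, -0.0712, 0.3888]
ee_rot: [3.117, -0.389, -0.0]
force: [-0.0, 0.9, -1.5]
width: 0.167
gripper_force: 45.0
```

```bash
python3 -m inch '0 0 0.0005 0 0.005; 0 0 0.001 0 0.005; 0 0 0.001 0 0.005' | grep -E "pos|force: \["
python3 -m inch '0 0 0.0005 0 0.005; 0 0 0.001 0 0.005; 0 0 0.001 0 0.005'| grep -E "pos|force: \["
```

```text
position: [0.5995, -0.0712, 0.3878]
force: [0.6, -0.8, -1.1]
position: [0.5995, -0.0713, 0.3868]
force: [0.5, 0.1, -1.0]
```

```bash
python3 -m inch '0 0 0.0005 0 0.005; 0 0 0.001 0 0.005; 0 0 0.001 0 0.005' | grep -E "pos|force: \["
```

```text
position: [0.5995, -0.0712, 0.3858]
force: [-0.7, -0.6, -0.9]
```

```bash
python3 -m inch '0 0 0.0005 0 0.005; 0 0 0.001 0 0.005; 0 0 0.001 0 0.005' | grep -E "pos|force: \["
python3 - <<'E'
from h import *
s,Rm=st(); c=arm.get_calibration("wrist"); im=arm.get_image("wrist"); save(im,"w7.png"); np.save("cal7.npy",c,allow_pickle=True)
g=cv2.cvtColor(np.ascontiguousarray(im),cv2.COLOR_RGB2GRAY)
print(g[176:204:1,242:272:2])
t=s["position"]+Rm@np.array([0,0,.2675]);q=proj("wrist",[t+.005*(Rm@[np.cos(a),np.sin(a),0]) for a in np.arange(0,6.28,.2)],c); print("tip",t,q.min(0),q.max(0))
E
```

```text
position: [0.5995, -0.0712, 0.3848]
force: [-0.5, -0.1, -0.9]
t 11.4 p [ 0.5995 -0.0712  0.3848] F [-0.5 -0.1 -0.9] w 15.4 g 44.99383628368378
[[0.969, -0.246, -0.0], [-0.246, -0.969, -0.0], [-0.0, 0.0, -1.0]]
[[109 109 108 108 108 107 106 105 107 107 105 104 103 103 104]
 [108 108 108 109 108 107 106 106 105 106 107 105 104 102 103]
 [108 107 107 108 108 107 107 106 104 106 105 106 105 103 103]
 [107 107 107 106 107 108 106 104 104 104 104 105 105 104 102]
 [108 106 106 106 106 105 104  99  99 100 104 104 103  99  99]
 [108 107 105 105 103 100  98  92  92  94 101  98  95  91  94]
 [108 107 101  99  97  90  90  87  86  89  94  91  89  87  91]
 [108 107  96  91  90  87  86  85  86  87  90  86  86  85  87]
 [107 107  93  87  85  85  85  85  85  86  87  86  86  86  85]
 [105 106  93  87  86  85  85  83  83  84  86  86  86  86  86]
 [104 104  93  87  86  85  84  80  79  83  85  86  86  86  86]
 [103 101  91  86  87  85  79  76  76  77  82  85  87  86  86]
 [100  96  88  85  87  85  76  75  75  76  78  85  87  86  86]
 [ 92  90  86  84  88  86  75  75  74  76  75  83  86  87  86]
 [ 87  8
[... 272 characters left out ...]
4  74  75  75  76  74  83  86  85]
 [ 88  87  86  84  77  72  75  74  75  76  75  74  84  86  86]
 [ 87  87  88  86  77  73  74  75  75  76  75  74  84  86  86]
 [ 88  88  88  87  79  73  74  75  75  76  74  75  83  87  87]
 [ 91  92  89  88  82  74  74  75  75  75  76  76  83  86  87]
 [ 95  95  87  86  84  75  74  75  75  76  75  76  83  85  86]
 [ 97  94  85  86  84  76  74  75  76  77  75  76  84  84  85]
 [ 92  91  85  86  83  75  75  75  76  75  75  76  85  84  85]
 [ 88  85  84  84  82  76  76  75  76  76  76  76  84  85  84]
 [ 85  84  85  85  82  74  74  74  75  75  75  76  84  85  86]]
tip [ 0.59945726 -0.07124634  0.11731584] [185.95443328 251.30218661] [198.28288929 264.28034407]
```

```bash
python3 -m inch '0 -0.0005 0 0 0.005; 0 -0.0005 0.0005 0 0.005; 0 -0.0005 0.001 0 0.005; 0 -0.0005 0.001 0 0.005' | grep -E "pos|force: \["
python3 -m inch '0 0 0.0005 0 0.005; 0 0 0.001 0 0.005; 0 0 0.001 0 0.005' | grep -E "pos|force: \["
```

```text
position: [0.5996, -0.0708, 0.3838]
force: [0.2, 1.0, -2.3]
position: [0.5996, -0.0708, 0.3828]
force: [-0.8, 0.2, -1.0]
```

```bash
python3 -m inch '0 0 0.0005 0 0.005; 0 0 0.001 0 0.005; 0 0 0.001 0 0.005' | grep -E "pos|force: \["
```

```text
position: [0.5997, -0.0708, 0.382]
force: [-0.7, 0.4, 0.0]
```

```bash
python3 -m inch '0 0 0.0005 0 0.005; 0 0 0.001 0 0.005; 0 0 0.001 0 0.005' | grep -E "pos|force: \["
```

```text
position: [0.5998, -0.0708, 0.3813]
force: [-1.2, 1.0, 4.9]
```

```bash
python3 -m inch '0 0 0.0005 0 0.005; 0 0 0.001 0 0.005; 0 0 0.001 0 0.005' | grep -E "pos|force: \["; python3 -c "
from h import *
s,_=st(); print(s['ft_torque'])"
```

```text
position: [0.5998, -0.0708, 0.3808]
force: [-0.7, -0.2, 8.9]
t 13.05 p [ 0.5998 -0.0708  0.3808] F [-0.7 -0.2  8.9] w 15.4 g 44.99984085559845
[[0.969, -0.246, 0.001], [-0.246, -0.969, -0.0], [0.001, -0.0, -1.0]]
[-0.04245337  0.51500357 -0.04253852]
```

Contact is at tip z of about 0.1145, which means the disc's top face is at h≈0. For that height my image fit puts the hole 1.3 mm further in -x. I'll ease off and shift.

```bash
python3 -m inch '0 0 -0.001 0 0.005; -0.0007 0.0003 -0.001 0 0.005; -0.0013 0.0003 -0.001 0 0.005; -0.0013 0.0003 -0.001 0 0.005' | grep -E "pos|force: \["
python3 -m inch '0 0 0.0005 0 0.005; 0 0 0.001 0 0.005; 0 0 0.001 0 0.005' | grep -E "pos|force: \["
```

```text
position: [0.5987, -0.0707, 0.3813]
force: [2.2, 0.1, 4.7]
position: [0.5988, -0.0707, 0.3807]
force: [1.1, -0.3, 8.9]
```

```bash
python3 -m inch '0 0 0.0005 0 0.005; 0 0 0.001 0 0.005; 0 0 0.001 0 0.005' | grep -E "pos|force: \["; python3 -c "
from h import *
s,_=st(); print(s['ft_torque'])"
```

```text
position: [0.5989, -0.0707, 0.3802]
force: [0.6, 0.4, 12.0]
t 14.05 p [ 0.5989 -0.0707  0.3802] F [ 0.6  0.4 12. ] w 15.4 g 45.00198841094971
[[0.969, -0.246, 0.003], [-0.246, -0.969, -0.0], [0.003, -0.0, -1.0]]
[-0.0115987  -0.07261725 -0.04747122]
```

```bash
python3 -m inch '0 0 -0.0015 0 0.005; 0 0 -0.0015 0 0.005' | grep -E "pos|force: \["
python3 - <<'E'
from h import *
s,Rm=st(); im=arm.get_image("wrist"); save(im,"w8.png"); a=arm.get_image("side")
cr=cv2.resize(np.ascontiguousarray(im[160:220,215:305]),(540,360),interpolation=cv2.INTER_CUBIC)
c2=cv2.resize(np.ascontiguousarray(a[180:216,232:270]),(253,240),interpolation=cv2.INTER_CUBIC); c2=np.vstack([c2,np.zeros((120,253,3),np.uint8)])
save(np.clip(np.hstack([cr,c2]).astype(float)*1.7,0,255).astype(np.uint8),"w8c.png")
E
```

```text
position: [0.5987, -0.0707, 0.3811]
force: [2.1, -0.3, 7.2]
t 14.25 p [ 0.5987 -0.0707  0.3811] F [ 2.1 -0.3  7.2] w 15.3 g 44.99895215034485
[[0.969, -0.246, 0.002], [-0.246, -0.969, -0.0], [0.002, -0.0, -1.0]]
```

View pics/w8c.png

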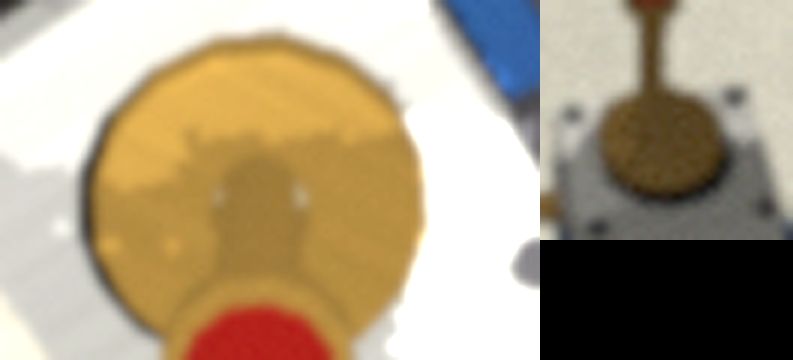

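The crop shows the tip at about (258,160–200), centred left and right on the hole: white slivers show on both sides at (219,196) and (300,197). The hole's far rim is hidden under the tip's upper edge at row 157. So the tip still sits too far in +x by about 1.3 mm.

```bash
python3 -m inch '0 0 -0.0015 0 0.005; -0.0007 0 -0.0015 0 0.005; -0.0013 0 -0.0015 0 0.005; -0.0013 0 -0.0015 0 0.005' | grep -E "pos|force: \["
python3 -m inch '0 0 0.0005 0 0.005; 0 0 0.001 0 0.005; 0 0 0.001 0 0.005' | grep -E "pos|force: \["
```

```text
position: [0.5965, -0.0704, 0.3811]
force: [-0.6, 0.3, -0.8]
position: [0.597, -0.0705, 0.3807]
force: [0.1, 0.7, -1.5]
```

```bash
python3 -m inch '0 0 0.0005 0 0.005; 0 0 0.001 0 0.005; 0 0 0.001 0 0.005' | grep -E "pos|force: \["
```

```text
position: [0.597, -0.0704, 0.3798]
force: [-0.3, -0.6, -1.6]
```

It's in the hole: no force 2 mm below the previous contact. Continuing down.

```bash
python3 -m inch '0 0 0.0008 0 0.005; 0 0 0.0016 0 0.005; 0 0 0.0024 0 0.005; 0 0 0.003 0 0.005; 0 0 0.003 0 0.005' | grep -E "pos|force: \["
```

```text
position: [0.597, -0.0704, 0.3768]
force: [-0.5, -0.5, -1.2]
```

```bash
python3 -m inch '0 0 0.001 0 0.005; 0 0 0.002 0 0.005; 0 0 0.003 0 0.005; 0 0 0.004 0 0.005; 0 0 0.004 0 0.005' | grep -E "pos|force: \["
```

```text
position: [0.597, -0.0704, 0.3727]
force: [0.3, -0.1, -1.2]
```

```bash
python3 -m inch '0 0 0.001 0 0.005; 0 0 0.002 0 0.005; 0 0 0.003 0 0.005; 0 0 0.004 0 0.005; 0 0 0.004 0 0.005' | grep -E "pos|force: \["
```

```text
position: [0.597, -0.0704, 0.3687]
force: [0.1, 0.4, -1.8]
```

```bash
python3 -m inch '0 0 0.0006 0 0.005; 0 0 0.0012 0 0.005; 0 0 0.0018 0 0.005; 0 0 0.0024 0 0.005; 0 0 0.003 0 0.005' | grep -E "clock|pos|force: \["
```

```text
clock: 17.35
position: [0.597, -0.0704, 0.3659]
force: [0.4, -0.7, -1.1]
```

```bash
python3 -m inch '0 0 0.0006 0 0.005; 0 0 0.0012 0 0.005; 0 0 0.0018 0 0.005; 0 0 0.0024 0 0.005; 0 0 0.003 0 0.005' | grep -E "clock|pos|force: \["
```

```text
clock: 17.85
position: [0.5973, -0.0704, 0.3638]
force: [-1.4, 0.0, 6.9]
```

```bash
python3 -m inch '0 0 0.0006 0 0.005; 0 0 0.0012 0 0.005; 0 0 0.0018 0 0.005; 0 0 0.0024 0 0.005; 0 0 0.003 0 0.005' | grep -E "clock|pos|force: \["
```

```text
clock: 18.35
position: [0.5973, -0.0705, 0.3608]
force: [-0.5, -0.0, 7.4]
```

```bash
python3 -m inch '0 0 0.0007 0 0.005; 0 0 0.0014 0 0.005; 0 0 0.0021 0 0.005; 0 0 0.0028 0 0.005; 0 0 0.0035 0 0.005' | grep -E "clock|pos|force: \["
python3 -m inch '0 0 0.0007 0 0.005; 0 0 0.0014 0 0.005; 0 0 0.0021 0 0.005; 0 0 0.0028 0 0.005; 0 0 0.0035 0 0.005' | grep -E "clock|pos|force: \["
```

```text
clock: 18.85
position: [0.5973, -0.0705, 0.3574]
force: [-1.4, -1.1, 6.6]
clock: 19.35
position: [0.5972, -0.0705, 0.3538]
force: [-2.0, 0.8, 8.1]
```

```bash
python3 -m inch '0 0 0.0007 0 0.005; 0 0 0.0014 0 0.005; 0 0 0.0021 0 0.005; 0 0 0.0028 0 0.005; 0 0 0.0035 0 0.005' | grep -E "clock|pos|force: \["
python3 -m inch '0 0 0.0007 0 0.005; 0 0 0.0014 0 0.005; 0 0 0.0021 0 0.005; 0 0 0.0028 0 0.005; 0 0 0.0035 0 0.005' | grep -E "clock|pos|force: \["
```

```text
clock: 19.85
position: [0.5973, -0.0704, 0.3503]
force: [-1.7, 0.4, 6.1]
clock: 20.35
position: [0.5972, -0.0704, 0.3468]
force: [-2.0, 0.4, 6.1]
```

```bash
python3 -m inch '0 0 0.0007 0 0.005; 0 0 0.0014 0 0.005; 0 0 0.0021 0 0.005; 0 0 0.0028 0 0.005; 0 0 0.0035 0 0.005' | grep -E "clock|pos|force: \["
python3 -m inch '0 0 0.0007 0 0.005; 0 0 0.0014 0 0.005; 0 0 0.0021 0 0.005; 0 0 0.0028 0 0.005; 0 0 0.0035 0 0.005' | grep -E "clock|pos|force: \["
```

```text
clock: 20.85
position: [0.5973, -0.0704, 0.3433]
force: [-1.5, -0.9, 6.7]
clock: 21.35
position: [0.5972, -0.0704, 0.3397]
force: [-1.3, -0.6, 5.9]
```

```bash
python3 -m inch '0 0 0.0007 0 0.005; 0 0 0.0014 0 0.005; 0 0 0.0021 0 0.005; 0 0 0.0028 0 0.005; 0 0 0.003 0 0.005' | grep -E "clock|pos|force: \["
```

```text
clock: 21.85
position: [0.5971, -0.0705, 0.3361]
force: [-0.6, -0.4, 2.8]
```

```bash
python3 -m inch '0 0 0.0005 0 0.005; 0 0 0.001 0 0.005; 0 0 0.0015 0 0.005; 0 0 0.0015 0 0.005' | grep -E "clock|pos|force: \["
```

```text
clock: 22.25
position: [0.5969, -0.0703, 0.3339]
force: [-0.1, 0.1, -1.6]
```

```bash
python3 -m inch '0 0 0.0005 0 0.005; 0 0 0.001 0 0.005; 0 0 0.001 0 0.005' | grep -E "clock|pos|force: \["
```

```text
clock: 22.55
position: [0.597, -0.0704, 0.3333]
force: [0.3, -0.1, -1.3]
```

Released: the force has dropped to zero. Now I'll feel for the collar.

```bash
python3 -m inch '0 0 0.0005 0 0.005; 0 0 0.001 0 0.005; 0 0 0.001 0 0.005' | grep -E "clock|pos|force: \["
```

```text
clock: 22.85
position: [0.597, -0.0704, 0.3324]
force: [-0.4, 0.1, -0.5]
```

```bash
python3 -m inch '0 0 0.0005 0 0.005; 0 0 0.001 0 0.005; 0 0 0.001 0 0.005' | grep -E "clock|pos|force: \["
```

```text
clock: 23.15
position: [0.597, -0.0705, 0.3313]
force: [-0.4, 0.3, -0.6]
```

```bash
python3 -m inch '0 0 0.0005 0 0.005; 0 0 0.001 0 0.005; 0 0 0.001 0 0.005' | grep -E "clock|pos|force: \["
```

```text
clock: 23.45
position: [0.597, -0.0704, 0.3303]
force: [-0.4, -0.3, -1.0]
```

```bash
python3 -m inch '0 0 0.0005 0 0.005; 0 0 0.001 0 0.005; 0 0 0.001 0 0.005' | grep -E "clock|pos|force: \["
```

```text
clock: 23.75
position: [0.5971, -0.0704, 0.3297]
force: [-1.7, -0.1, 3.0]
```

```bash
python3 -m inch '0 0 0.0005 0 0.005; 0 0 0.001 0 0.005; 0 0 0.001 0 0.005' | grep -E "clock|pos|force: \["
```

```text
clock: 24.05
position: [0.5972, -0.0704, 0.3291]
force: [-2.2, -0.2, 7.8]
```

```bash
python3 -m inch '0 0 0.0005 0 0.005; 0 0 0.001 0 0.005; 0 0 0.001 0 0.005' | grep -E "clock|pos|force: \["
```

```text
clock: 24.35
position: [0.5972, -0.0705, 0.3286]
force: [-4.3, -0.1, 11.3]
```

The collar is home, pressed with about 12 N. I'll check the insulator, then withdraw.

```bash
python3 -m inch '0 0 0 0 0.005; 0 0 0 0 0.005' | grep -E "clock|pos|force: \["
python3 - <<'E'
from h import *
st(); a=arm.get_image("side")
for d in arm.place_of("side","insulator")[:2]: print(d)
E
python3 -m inch '0 0 -0.004 0 0.005; 0 0 -0.012 0 0.005; 0 0 -0.025 0 0.005; 0 0 -0.04 0 0.005; 0 0 -0.055 0 0.005' | grep -E "clock|pos|force: \["
python3 -m inch '0 0 -0.015 0 0.005; 0 0 -0.035 0 0.005; 0 0 -0.04 0 0.005' | grep -E "clock|pos|force: \["
python3 - <<'E'
from h import *
s,Rm=st(); a=arm.get_image("side")
for d in arm.place_of("side","insulator")[:2]: print(d, atz("side",d["point"],.012))
g=s["position"]; print("to stand", np.round(Rm.T@(np.array([.6316,.1915,.3])-g),4))
E
```

```text
clock: 24.55
position: [0.5972, -0.0705, 0.3287]
force: [-3.7, 0.2, 11.5]
t 24.55 p [ 0.5972 -0.0705  0.3287] F [-3.7  0.2 11.5] w 15.3 g 45.00227630138397
[[0.969, -0.246, 0.001], [-0.246, -0.969, -0.0], [0.001, -0.0, -1.0]]
{'point': [253.0, 154.7], 'conf': 0.67}
{'point': [326.1, 232.4], 'conf': 0.33}
clock: 25.15
position: [0.5971, -0.0704, 0.3837]
force: [-0.4, 0.1, -1.0]
clock: 25.45
position: [0.5976, -0.0704, 0.4253]
force: [1.1, 0.2, -1.2]
t 25.45 p [ 0.5976 -0.0704  0.4253] F [ 1.1  0.2 -1.2] w 15.4 g 44.99355375766754
[[0.969, -0.246, 0.004], [-0.246, -0.969, -0.0], [0.004, -0.001, -1.0]]
to stand [-0.0318 -0.2621  0.1254]
```

```bash
python3 -m inch '-0.004 -0.035 0 0 0.005; -0.009 -0.075 0 0 0.005; -0.015 -0.12 0 0 0.005; -0.02 -0.165 0 0 0.005; -0.025 -0.21 0 0 0.005' | grep -E "clock|pos|force: \["
python3 -m inch '-0.004 -0.03 0 0 0.005; -0.007 -0.052 0 0 0.005; -0.007 -0.052 0.02 0 0.005; -0.007 -0.052 0.05 0 0.005; -0.007 -0.052 0.05 0 0.005' | grep -E "clock|pos|force: \["
python3 -m inch '0 0 0 0 0.005; 0 0 0 0 0.005' | grep -E "clock|pos|force: \["
python3 - <<'E'
from h import *
s,Rm=st(); c=arm.get_calibration("wrist"); im=arm.get_image("wrist"); save(im,"w9.png")
for q in ("drift","insulator","stand"):
  for d in arm.place_of("wrist",q)[:3]: print(q,np.round(d["point"],1),round(d["conf"],2))
print("to stand", np.round(Rm.T@(np.array([.6316,.1915,.2735])-s["position"]),4))
t=s["position"]+Rm@np.array([0,0,.2675]); h=s["position"]*0+[.6316,.1915,.058]
print(t,proj("wrist",[t,h],c))
g=cv2.cvtColor(np.ascontiguousarray(im),cv2.COLOR_RGB2GRAY); print(g[170:204,238:282:2])
E
```

```text
clock: 26.05
position: [0.6242, 0.1409, 0.4212]
force: [-0.7, 0.5, -1.2]
clock: 26.55
position: [0.6289, 0.1909, 0.3672]
force: [-1.4, -0.1, -0.9]
clock: 26.75
position: [0.6308, 0.1914, 0.3737]
force: [0.3, -0.4, -0.6]
t 26.75 p [0.6308 0.1914 0.3737] F [ 0.3 -0.4 -0.6] w 15.1 g 44.99468922615051
[[0.969, -0.246, 0.001], [-0.246, -0.969, 0.001], [0.001, -0.001, -1.0]]
drift [191.7 258.9] 0.58
drift [128.5 319.4] 0.58
drift [ 89.1 248.9] 0.48
stand [200.1 262. ] 0.74
to stand [ 0.0006 -0.0002  0.1002]
[0.63117266 0.19154814 0.10615095] [[192.19495546 257.76619003]
 [174.96138    257.64641985]]
[[ 82  82  82  81  81  81  81  69  57  56  57  59  59  59  70  79  81  80
   82 103 113 101]
 [ 82  81  81  82  81  81  79  66  56  57  56  59  60  59  65  79  81  81
   81 100 122 118]
 [ 80  81  81  81  81  81  78  62  57  56  58  59  58  57  63  78  81  80
   81  98 125 126]
 [ 81  81  81  81  81  81  76  59  56  56  59  59  58  56  61  76  79  81
   80  97 125 126]
 [ 81  81  80  81  81  81  75  57  55  56  58  59  57  56  60  74  75  76
   79  98 123 122]
 [ 81  80  80  81  81  81  75  58 
[... 1963 characters left out ...]
3  73  72  70  65  65  65  65
   68  97 109 109]
 [ 64  64  65  65  66  66  66  69  72  72  73  73  73  69  66  64  65  65
   67  94 109 110]
 [ 64  65  65  66  66  64  67  70  71  72  73  72  72  69  65  65  65  66
   66  85 108 109]
 [ 65  65  66  65  65  65  67  70  72  73  72  73  72  69  65  65  65  65
   66  84 108 109]
 [ 64  65  64  65  65  66  66  69  72  71  72  73  72  69  66  65  65  65
   67  90 109 109]
 [ 65  66  66  65  65  64  67  70  72  73  73  74  73  70  65  65  65  66
   71  98 108 109]
 [ 66  65  65  65  65  64  66  70  72  73  73  74  73  70  65  65  65  65
   73 103 109 109]
 [ 66  65  65  66  65  65  67  71  71  73  73  73  73  70  66  66  64  65
   70 101 109 109]]
```

```bash
python3 -m inch '0 0.0006 0.015 0 0.005; 0 0.0006 0.03 0 0.005; 0 0.0006 0.042 0 0.005; 0 0.0006 0.042 0 0.005; 0 0.0006 0.042 0 0.005' | grep -E "clock|pos|force: \["
python3 -m inch '0 0 0.002 0 0.005; 0 0 0.004 0 0.005; 0 0 0.006 0 0.005; 0 0 0.007 0 0.005; 0 0 0.007 0 0.005' | grep -E "clock|pos|force: \["
```

```text
clock: 27.45
position: [0.6303, 0.1909, 0.3302]
force: [0.6, 0.0, -1.2]
clock: 27.95
position: [0.6302, 0.1908, 0.3233]
force: [-0.3, -0.7, -0.6]
```

```bash
python3 -m inch '0 0 0.001 0 0.005; 0 0 0.002 0 0.005; 0 0 0.003 0 0.005; 0 0 0.003 0 0.005' | grep -E "clock|pos|force: \["
python3 - <<'E'
from h import *
im=arm.get_image("wrist"); save(im,"w10.png")
g=cv2.cvtColor(np.ascontiguousarray(im),cv2.COLOR_RGB2GRAY); print(g[178:204:2,240:280:2])
E
```

```text
clock: 28.35
position: [0.6302, 0.1908, 0.3202]
force: [-0.6, 0.2, -1.1]
[[83 83 83 83 83 82 82 83 82 82 83 83 83 82 82 83 82 83 82 82]
 [82 82 83 82 81 82 82 83 83 82 82 82 83 82 82 82 81 81 82 82]
 [83 83 79 77 74 72 78 78 74 72 71 76 81 81 79 78 73 72 79 82]
 [82 82 71 69 68 67 67 62 60 61 60 62 67 71 69 68 68 67 70 71]
 [83 83 76 68 67 63 60 62 67 67 65 61 59 63 66 68 68 66 68 68]
 [83 81 72 68 65 60 62 70 73 74 74 69 60 58 65 68 68 67 67 67]
 [81 75 68 67 63 58 67 72 73 74 74 74 64 57 64 67 67 67 67 66]
 [71 68 67 67 63 59 69 73 74 74 75 74 66 58 63 67 67 66 68 67]
 [68 68 67 68 65 61 70 73 74 75 75 74 68 59 65 67 67 67 67 67]
 [68 67 67 67 66 63 70 74 74 76 75 74 70 63 67 68 67 67 68 67]
 [67 67 67 67 68 67 71 74 75 76 76 74 71 67 67 67 67 67 67 68]
 [68 66 67 68 68 68 73 74 75 75 75 74 72 67 68 68 67 69 67 68]
 [67 67 67 67 67 69 72 74 75 75 76 74 71 68 67 67 67 68 67 67]]
```

The tip is 5 mm inside the stand hole, with an even dark ring all round and no force. Lowering.

```bash
python3 -m inch '0 0 0.004 0 0.005; 0 0 0.008 0 0.005; 0 0 0.012 0 0.005; 0 0 0.016 0 0.005; 0 0 0.02 0 0.005' | grep -E "clock|pos|force: \["
python3 -m inch '0 0 0.006 0 0.005; 0 0 0.012 0 0.005; 0 0 0.018 0 0.005; 0 0 0.022 0 0.005; 0 0 0.022 0 0.005' | grep -E "clock|pos|force: \["
```

```text
clock: 28.9
position: [0.6302, 0.1908, 0.2999]
force: [0.9, -0.6, -1.6]
clock: 29.4
position: [0.63, 0.1907, 0.2776]
force: [-0.4, -0.5, -1.2]
```

```bash
python3 -m inch '0 0 0.001 0 0.005; 0 0 0.002 0 0.005; 0 0 0.003 0 0.005; 0 0 0.003 0 0.005' | grep -E "clock|pos|force: \["
```

```text
clock: 29.8
position: [0.6303, 0.1908, 0.2754]
force: [-0.3, 0.3, -1.2]
```

```bash
python3 -m inch '0 0 0.0005 0 0.005; 0 0 0.001 0 0.005; 0 0 0.001 0 0.005' | grep -E "clock|pos|force: \["
```

```text
clock: 30.1
position: [0.6302, 0.1908, 0.2744]
force: [0.9, 0.2, -1.3]
```

```bash
python3 -m inch '0 0 0.0005 0 0.005; 0 0 0.001 0 0.005; 0 0 0.001 0 0.005' | grep -E "clock|pos|force: \["
```

```text
clock: 30.4
position: [0.6302, 0.1908, 0.2733]
force: [-1.2, 1.2, -0.9]
```

```bash
python3 -m inch '0 0 0.0005 0 0.005; 0 0 0.001 0 0.005; 0 0 0.001 0 0.005' | grep -E "clock|pos|force: \["
```

```text
clock: 30.7
position: [0.6303, 0.1908, 0.2729]
force: [-1.7, -0.7, 4.1]
```

Seated. I'll release, rise straight up and check.

```bash
python3 -m inch '0 0 -0.0005 0 0.03; 0 0 -0.0005 0 0.04; 0 0 -0.0005 0 0.04; 0 0 -0.0005 0 0.04; 0 0 -0.0005 0 0.04' 10 | grep -E "clock|pos|force|width"
python3 -m inch '0 0 -0.01 0 0.04; 0 0 -0.04 0 0.04; 0 0 -0.08 0 0.04; 0 0 -0.13 0 0.04; 0 0 -0.13 0 0.04' | grep -E "clock|pos|force|width"
python3 - <<'E'
from h import *
s,Rm=st(); c=arm.get_calibration("wrist"); im=arm.get_image("wrist"); save(im,"w11.png")
h=cv2.cvtColor(np.ascontiguousarray(im),cv2.COLOR_RGB2HSV); m=(((h[...,0]<8)|(h[...,0]>172))&(h[...,1]>150)&(h[...,2]>120)).astype(np.uint8)
n,l,ss,cc=cv2.connectedComponentsWithStats(m); print([(cc[k].round(1).tolist(),int(ss[k,4])) for k in range(1,n) if ss[k,4]>40])
print("expect top px",proj("wrist",[[.6316,.1915,.134],[.6302,.1908,.134]],c))
for q in ("drift","drift_collar","insulator","punch"):
  for d in arm.place_of("wrist",q)[:3]: print(q,np.round(d["point"],1),round(d["conf"],2),np.round(atz("wrist",d["point"],{"drift_collar":.058}.get(q,.006),c),4))
arm.get_image("side")
for q in ("drift","insulator"):
  for d in arm.silhouettes("side",q)[:3]: print("side",q,np.round(d["point"],1),round(d["conf"],2),d["region"].sum())
E
```

```text
clock: 31.2
position: [0.6303, 0.1909, 0.2728]
force: [0.3, -0.2, 0.4]
width: 0.436
gripper_force: 0.0
clock: 31.7
position: [0.6316, 0.1917, 0.4115]
force: [0.6, 0.2, 0.5]
width: 0.435
gripper_force: 0.0
t 31.7 p [0.6316 0.1917 0.4115] F [0.6 0.2 0.5] w 39.9 g 0.0
[[0.969, -0.246, 0.012], [-0.246, -0.969, 0.005], [0.01, -0.007, -1.0]]
[([250.5, 94.0], 115), ([333.9, 142.2], 99)]
expect top px [[191.59672455 260.56145534]
 [193.01163039 261.83169475]]
drift [129.5 318. ] 0.89 [0.6479 0.1199 0.006 ]
drift [159.9 262.2] 0.84 [0.6289 0.1899 0.006 ]
drift [ 93.2 250.6] 0.53 [0.7052 0.1842 0.006 ]
drift_collar [169.1 263.4] 0.8 [0.6305 0.1886 0.058 ]
drift_collar [134.5 324.2] 0.61 [0.6502 0.1219 0.058 ]
drift_collar [ 92.7 251.6] 0.59 [0.7063 0.1816 0.058 ]
punch [195.5 266. ] 0.96 [0.5854 0.1959 0.006 ]
side drift [299.4 206.3] 0.64 255
side drift [300.7 172.6] 0.53 146
```

The drift stands upright in its original hole and the look-alikes haven't moved. One quick check for the insulator from the top camera, then I'll hand in.

```bash
python3 -m inch '0 0 0 0 0.04; 0 0 0 0 0.04; 0 0 0 0 0.04' | grep -E "clock|pos|force"
python3 - <<'E'
from h import *
arm.get_image("top")
for q in ("insulator","bore_top"):
  for d in arm.silhouettes("top",q)[:3]: print(q,np.round(d["point"],1),round(d["conf"],2),d["region"].sum())
print(arm.sign_off())
E
```

```text
clock: 32.4
position: [0.6303, 0.1909, 0.4027]
force: [0.2, -1.0, 0.3]
gripper_force: 0.0
bore_top [197.9 250.6] 0.71 1462
the job is handed in; nothing more can be done
None
```

The insulator was pushed down until the pads let go, with the collar pressed home at about 12 N, the highest drift force I read (limit 25 N); the drift is back upright in its own stand hole and the job is handed in at about 32 s. I never saw the insulator in the tray: the cameras did not pick it up there, so that part rests on the force dropping away and the drift's full travel.

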